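# Make up two fermenter changeover kits

### The arm

A 7-joint arm with a two-finger parallel gripper is mounted at the origin on the work surface. World frame = base frame: x ahead of the robot, y to its left, z up, the work surface at z = 0. Lengths are in mm, angles in rad, forces in N, time in s.
With the tool pointing down it reaches from about 400 to 875 mm from the base axis. Payload 6.5 kg.
Tool frame: the origin (TCP) lies on the centre line of the jaws, within the pads' length; the fingertips stand 14 mm ahead of it and the grasp point (between the pads) lies 5 mm behind it (arm.tips_ahead is the distance from the TCP to the fingertips, in mm); z points along the fingers, y is the direction in which the jaws open and shut (so a half turn about z gives the same grasp; the last joint's range is limited). The gripper opens to 88 mm and grips with 3 to 60 N. Pads are 18 mm wide; open, the fingers measure 123 mm over their backs; the gripper's body (75 mm by 187 mm) begins 45 mm behind the grasp point.
Start: joints at [1.266, 0.536, -0.004, 1.538, 0.003, 1.067, -0.071], TCP at [153.746, -631.548, 252.716] pointing down, gripper open.
Joint ranges: [-2.7, 2.7], [-0.37, 2.16], [-1.27, 1.26], [0.24, 2.4], [-1.31, 4.45], [0.19, 1.91], [-2.76, 2.76]. Speed limits (rad/s): [2.39, 2.39, 3.14, 3.14, 3.14, 3.14, 3.14].

### API

Orientations are given as a unit quaternion [x, y, z, w].
In Python, from station import arm gives the robot as it stands. The module is installed in compiled form; this text tells all that it offers.
- The arm moves only by the tool carry_out, never from a script. Its argument "deltas" is a list of rows, each a list of 3 entries, a list of its own where there are three numbers: the shift along the tool's x, y, z in mm, then the turn, a rotation vector about the tool's x, y, z in degrees, then the finger opening in mm, from 0 to 88.1. In form: [[[x, y, z], [wx, wy, wz], hand], ...]. A call has 1 to 12 rows; each row is the pose to reach, as a shift and turn from the pose commanded when the call began, along the tool's axes at that moment; what a row does not reach only later rows make up. A row lasts 1/12 s, in which the tool goes at most 41.7 mm and 7.16 degrees, less where a joint would pass 70% of its speed; a pose out of reach is approached as far as the arm can. A call with a gripper value outside its range is refused whole. The fingers move at their own pace and stop on an object; "grip_force" is the grip in N (left out, the last holds). Time passes only in rows, so rows that repeat a pose let the fingers close. It gives the time, the measured TCP pose, the force and the opening at its end, in the units of the state.
- arm.sense(): the state, without advancing time (a new reading comes with each control period).
- arm.capture(name): name is "scene" or "side" or "wrist"; returns a dict with "frame" (384x512x3 uint8, red, green, blue), "depth" (384x512 float32, mm along the optical axis (not along the pixel's ray), 0 where there is no reading), "intrinsics" (3x3 intrinsics, pixels), "dist_coeffs" ([k1, k2, p1, p2, k3] as OpenCV has them; the pictures are not rectified), "extrinsics" (4x4, takes a point from world to camera coordinates); the wrist camera has in their place "tool_from_camera" (4x4, takes a point from camera to tool coordinates, whose origin is the TCP and whose axes are the flange's). Camera axes: x right, y down, z forward; pixel columns grow to the right and rows downward; lengths in mm; the calibration is good to about 2 mm. A picture is of the moment at which its call begins: read the wrist's pose just before it.
- arm.finish_job(): hands the job in, once; it reports no verdict.
The state is a dict: "time_s": time; "joint_pos": joint angles; "qvel": joint speeds; "joint_efforts": joint torques, N m; "position": TCP position; "tool_rot": TCP orientation; "ft_force": force on the tool from outside, world axes, zero at the start; "ft_torque": the same for the moment, N m; "width": finger opening in mm.
Only numpy, scipy, OpenCV 4.12 (cv2) and the standard library are available. Lean on these libraries where they do the work, as an engineer would, in place of code of your own. Each camera call takes 0.05 s, during which the arm holds its last target.

### The job

Make up the two fermenter kits in the compartment trays, one part to a compartment, each standing upright on the compartment floor. The long tray gets the vent filter in the middle compartment, with a sample bottle in one end compartment and the blanking plug in the other (either way round); the short tray gets the other sample bottle and the short wide ferrule (either way round). Leave the tall slim ferrule, the beaker and the jar where they stand.

Things in the scene. Friction and masses are not known exactly. Their poses are not given: they have to be found in the camera images.
- long_tray: the long kit tray: an open aluminium tray, fixed to the bench, 232 mm long (its x axis), 80 mm wide (its y axis), 14 mm high, with three square compartments in a row, each 72 mm inside; walls, dividers and floor are 4 mm thick, so the compartment floors are 4 mm above the bench. Compartment centres lie on its x axis at -76, 0 and +76 mm from its origin, which is the centre of its underside
- short_tray: the short kit tray: like the long tray but 156 mm long (its x axis), 80 mm wide (y) and with two compartments of 72 mm, centred on its x axis at -38 and +38 mm from its origin (centre of its underside); floor 4 mm, height 14 mm, fixed to the bench
- bottle_a: a small pale frosted-glass sample bottle (empty) with a blue cap, one of two alike (either may serve for either kit), standing upright; round body 40 mm in diameter, straight from 3 to 56 mm up, cap 29 mm in diameter from 67 to 85 mm, 85 mm tall in all, about 90 g; origin at the centre of its underside, z up
- bottle_b: a small pale frosted-glass sample bottle (empty) with a blue cap, one of two alike (either may serve for either kit), standing upright; round body 40 mm in diameter, straight from 3 to 56 mm up, cap 29 mm in diameter from 67 to 85 mm, 85 mm tall in all, about 90 g; origin at the centre of its underside, z up
- filter: the vent filter: a white plastic cylinder with thin grey bands and a small stub on top, standing upright; housing 50 mm in diameter and 48 mm high (51 mm in diameter over the bands), with a cone above to 52 mm and the stub, 14 mm in diameter, to 66 mm; about 80 g; origin at the centre of its underside, z up
- plug: the blanking plug: solid steel, a foot flange 46 mm in diameter and 10 mm thick, a thin stem of 20 mm, and a fluted steel hand knob 36 mm in diameter from 32 to 52 mm up; 52 mm tall, about 200 g; origin at the centre of its underside, z up
- wide_ferrule: the short wide ferrule: a steel tube open at both ends, 40 mm outside diameter, 50 mm tall, standing on its flange (52 mm in diameter, 8 mm high); about 120 g; origin at the centre of its underside, z up
- slim_ferrule: the tall slim ferrule, a spare that stays in the stock: an open steel tube of 24 mm outside diameter, 75 mm tall, on a flange 40 mm in diameter; loose; origin at the centre of its underside
- beaker: a bystander: an empty glass beaker, 54 mm in diameter, 60 mm tall, loose; origin at the centre of its underside
- jar: a bystander: a closed amber-glass jar with a black lid, 54 mm in diameter, 50 mm tall, loose; origin at the centre of its underside
There are look-alikes about, which are no part of the job. Leave any blue look-alike of the plug alone. What is shaped like the wide_ferrule but turquoise is not meant.

How it is judged (in metres and radians):
At the end, for the whole second after the job is handed in: Each part in its compartment as asked: within 20 mm of the compartment centre along either tray axis, underside 1 to 8 mm above the tray's underside, upright within 0.12 rad, at rest (under 0.02 m/s); slim ferrule, beaker and jar each less than 30 mm from where they started (x of filter in the frame of long_tray between -0.02 and 0.02 m and y of filter in the frame of long_tray between -0.02 and 0.02 m and z of filter in the frame of long_tray between 0.001 and 0.008 m and ((x of bottle_a in the frame of long_tray between 0.056 and 0.096 m and y of bottle_a in the frame of long_tray between -0.02 and 0.02 m and z of bottle_a in the frame of long_tray between 0.001 and 0.008 m and x of plug in the frame of long_tray between -0.096 and -0.056 m and y of plug in the frame of long_tray between -0.02 and 0.02 m and z of plug in the frame of long_tray between 0.001 and 0.008 m) or (x of bottle_a in the frame of long_tray between -0.096 and -0.056 m and y of bottle_a in the frame of long_tray between -0.02 and 0.02 m and z of bottle_a in the frame of long_tray between 0.001 and 0.008 m and x of plug in the frame of long_tray between 0.056 and 0.096 m and y of plug in the frame of long_tray between -0.02 and 0.02 m and z of plug in the frame of long_tray between 0.001 and 0.008 m) or (x of bottle_b in the frame of long_tray between 0.056 and 0.096 m and y of bottle_b in the frame of long_tray between -0.02 and 0.02 m and z of bottle_b in the frame of long_tray between 0.001 and 0.008 m and x of plug in the frame of long_tray between -0.096 and -0.056 m and y of plug in the frame of long_tray between -0.02 and 0.02 m and z of plug in the frame of long_tray between 0.001 and 0.008 m) or (x of bottle_b in the frame of long_tray between -0.096 and -0.056 m and y of bottle_b in the frame of long_tray between -0.02 and 0.02 m and z of bottle_b in the frame of long_tray between 0.001 and 0.008 m and x of plug in the frame of long_tray between 0.056 and 0.096 m and y of plug in the frame of long_tray between -0.02 and 0.02 m and z of plug in the frame of long_tray between 0.001 and 0.008 m)) and ((x of bottle_a in the frame of short_tray between 0.018 and 0.058 m and y of bottle_a in the frame of short_tray between -0.02 and 0.02 m and z of bottle_a in the frame of short_tray between 0.001 and 0.008 m and x of wide_ferrule in the frame of short_tray between -0.058 and -0.018 m and y of wide_ferrule in the frame of short_tray between -0.02 and 0.02 m and z of wide_ferrule in the frame of short_tray between 0.001 and 0.008 m) or (x of bottle_a in the frame of short_tray between -0.058 and -0.018 m and y of bottle_a in the frame of short_tray between -0.02 and 0.02 m and z of bottle_a in the frame of short_tray between 0.001 and 0.008 m and x of wide_ferrule in the frame of short_tray between 0.018 and 0.058 m and y of wide_ferrule in the frame of short_tray between -0.02 and 0.02 m and z of wide_ferrule in the frame of short_tray between 0.001 and 0.008 m) or (x of bottle_b in the frame of short_tray between 0.018 and 0.058 m and y of bottle_b in the frame of short_tray between -0.02 and 0.02 m and z of bottle_b in the frame of short_tray between 0.001 and 0.008 m and x of wide_ferrule in the frame of short_tray between -0.058 and -0.018 m and y of wide_ferrule in the frame of short_tray between -0.02 and 0.02 m and z of wide_ferrule in the frame of short_tray between 0.001 and 0.008 m) or (x of bottle_b in the frame of short_tray between -0.058 and -0.018 m and y of bottle_b in the frame of short_tray between -0.02 and 0.02 m and z of bottle_b in the frame of short_tray between 0.001 and 0.008 m and x of wide_ferrule in the frame of short_tray between 0.018 and 0.058 m and y of wide_ferrule in the frame of short_tray between -0.02 and 0.02 m and z of wide_ferrule in the frame of short_tray between 0.001 and 0.008 m)) and angle between each of bottle_a, bottle_b, filter, plug, wide_ferrule's own z axis and vertical below 0.12 rad and linear speed of each of bottle_a, bottle_b, filter, plug, wide_ferrule below 0.02 m/s and distance of each of slim_ferrule, beaker, jar from where it was at the start of the episode below 0.03 m); the robot touches nothing.
It fails at once if the slim ferrule is moved 30 mm or more (distance of slim_ferrule from where it was at the start of the episode above 0.03 m).
It fails at once if the beaker is moved 30 mm or more (distance of beaker from where it was at the start of the episode above 0.03 m).
It fails at once if the jar is moved 30 mm or more (distance of jar from where it was at the start of the episode above 0.03 m).
It also fails if it takes over 120 s, if anything falls off the work surface, if the arm or the gripper's body presses on something with over 40 N, if the wrist force passes 120 N, or if a joint passes its speed limit or range.

## Working session

There is one attempt and no reset: what is moved stays moved. The work goes in short steps, Python scripts to look and compute and a tool call to move; the robot and the scene stay as the last step left them, time stands still between calls to the robot, and variables do not carry over. Pictures are saved under pics/ and viewed, and the job is handed in when it is done.

Besides the shell and the picture viewer there is one more tool, called after "Request:" as a command line: name --argument value ..., lists and objects as JSON in quotes. carry_out: Moves the arm, as the interface text tells. Its arguments: {"type":"object","properties":{"deltas":{"type":"array","items":{"type":"array"}},"grip_force":{"type":"number"}},"required":["deltas"]}

```bash
mkdir -p pics; ls
python3 - <<'E'
from station import arm
import cv2,numpy as np
s=arm.sense();print(s)
for n in ["scene","side","wrist"]:
    c=arm.capture(n); cv2.imwrite(f"pics/{n}0.png",c["frame"][:,:,::-1]); np.savez(f"{n}0.npz",**{k:np.array(v) for k,v in c.items()})
    print(n,c["intrinsics"],c["dist_coeffs"],c.get("extrinsics",c.get("tool_from_camera")))
print(arm.sense()["time_s"])
E
```

```text
pics
{'time_s': 0.0, 'joint_pos': array([ 1.26578352,  0.53716275, -0.00446026,  1.53883328,  0.0026034 ,
        1.06729489, -0.07122962]), 'qvel': array([ 2.94188608e-05,  1.12690743e-03, -1.05349493e-03, -2.07597704e-03,
        2.39584268e-05, -1.43853337e-03, -1.23648821e-03]), 'joint_efforts': array([ 3.36824105e-04, -5.70973420e+01,  9.90928933e-01, -2.51606226e+01,
       -5.61786967e-02,  1.77703996e-02,  1.81077075e-04]), 'position': array([ 153.61932813, -630.99570151,  251.85659656]), 'tool_rot': array([ 9.92875445e-01,  1.19153830e-01, -1.58346108e-04, -8.31281740e-04]), 'ft_force': array([-1.47476158, -1.11078028,  0.03302696]), 'ft_torque': array([ 0.0122045 , -0.04372745, -0.03731292]), 'width': 87.89940787449612}
scene [[468.98498173   0.         253.88278833]
 [  0.         468.98498173 189.03529659]
 [  0.           0.           1.        ]] [-0.00915012  0.          0.          0.          0.        ] [[-4.40852683e-02  9.98951639e-01 -1.23333433e-02  3.39400642e+01]
 [ 8.44461507e-01  3.06653570e-02 -5.34737691e-01 -4.11845484e+02]
 [-5.33798887e-01 -3.39890883e-
[... 330 characters left out ...]
20835479e-02 -5.02194216e+02]
 [-2.07776607e-02 -5.57055917e-01 -8.30215029e-01  6.63484746e+01]
 [ 9.27578102e-03  8.30251147e-01 -5.57312294e-01  8.16387777e+02]
 [ 0.00000000e+00  0.00000000e+00  0.00000000e+00  1.00000000e+00]]
wrist [[329.21109492   0.         255.58636869]
 [  0.         329.21109492 195.13567888]
 [  0.           0.           1.        ]] [-0.07988453  0.          0.          0.          0.        ] [[ 4.34614138e-04 -9.49015598e-01 -3.15228815e-01  8.27651954e+01]
 [ 9.99999742e-01  5.93018710e-04 -4.06593480e-04 -4.40626060e-01]
 [ 5.72800139e-04 -3.15228556e-01  9.49015611e-01 -1.31296954e+02]
 [ 0.00000000e+00  0.00000000e+00  0.00000000e+00  1.00000000e+00]]
0.15
```

View pics/scene0.png

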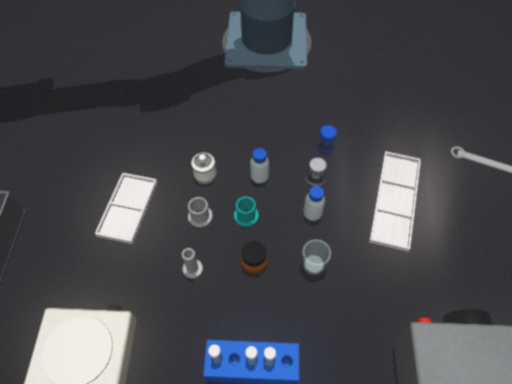

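View pics/side0.png

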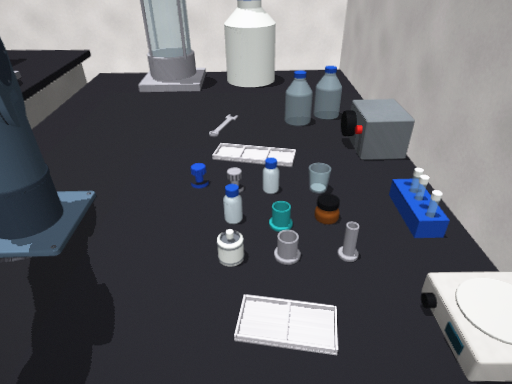

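View pics/wrist0.png

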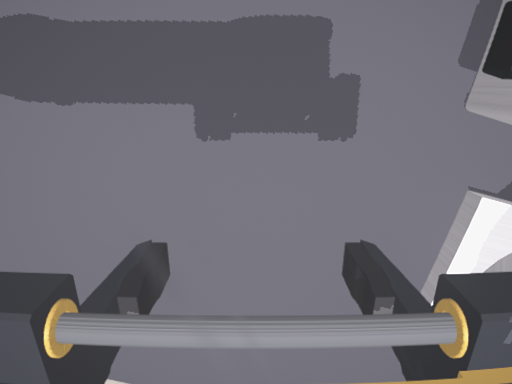

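Scene view: bottles at (260,165) and (315,203). Filter at (204,168). Steel plug at (318,168), with the blue look-alike at (328,138). Grey wide ferrule at (199,212), with the turquoise look-alike at (246,210). Slim ferrule (191,262), jar (254,257), beaker (316,258). Short tray at (127,207), long tray at (396,200).

```bash
cat > h.py <<'E'
import numpy as np,cv2
def cloud(c):
    d=c["depth"];K=c["intrinsics"];h,w=d.shape
    u,v=np.meshgrid(np.arange(w),np.arange(h))
    p=cv2.undistortPoints(np.stack([u.ravel(),v.ravel()],1).astype(np.float64)[:,None],K,np.array(c["dist_coeffs"],float))[:,0]
    z=d.ravel().astype(float)
    P=np.c_[p*z[:,None],z]
    E=c["extrinsics"]; W=(P-E[:3,3])@E[:3,:3]
    W[z<=0]=np.nan
    return W.reshape(h,w,3)
E
python3 - <<'E'
from h import *
names={}
for n in ["scene","side"]:
    c=dict(np.load(n+"0.npz"));W=cloud(c)
    Z=W[...,2]
    print(n,"bench z",np.nanpercentile(Z[(abs(W[...,0]-550)<250)&(abs(W[...,1])<350)],[5,25,50,75]))
    m=((Z>17)&(W[...,0]>280)&(W[...,0]<800)&(abs(W[...,1])<420)).astype(np.uint8)
    k,lab,st,_=cv2.connectedComponentsWithStats(m,connectivity=4)
    for i in range(1,k):
        if st[i,4]<60: continue
        q=W[lab==i]; top=np.percentile(q[:,2],98); t=q[q[:,2]>top-6]
        (cx,cy),r=cv2.minEnclosingCircle(t[:,:2].astype(np.float32))
        print(n,st[i,:4],st[i,4],"top %.0f"%top,"circ %.0f %.0f r%.0f"%(cx,cy,r),"bbox",np.percentile(q[:,:2],[1,99],axis=0).round())
    # trays
    m=((Z>9)&(Z<17)&(W[...,0]>280)&(W[...,0]<800)&(abs(W[...,1])<420)).astype(np.uint8)
    k,lab,st,_=cv2.connectedComponentsWithStats(m,connectivity=8)
    for i in range(1,k):
        if st[i,4]<100: continue
        q=W[lab==i][:,:2]; print("tray?",st[i],cv2.minAreaRect(q.astype(np.float32)))
c=dict(np.load("scene0.npz"));cv2.imwrite("pics/crop0.png",cv2.resize(c["frame"][110:290,80:440,::-1],None,fx=2.2,fy=2.2,interpolation=cv2.INTER_CUBIC))
E
```

```text
scene bench z [-2.7552069  -1.04661928  0.25052553  1.91009213]
scene [319 126  18  19] 251 top 54 circ 362 149 r19 bbox [[346. 131.]
 [380. 168.]]
scene [250 149  19  31] 468 top 86 circ 455 -2 r15 bbox [[443. -22.]
 [474.  16.]]
scene [191 153  24  27] 507 top 66 circ 453 -126 r7 bbox [[ 429. -149.]
 [ 479. -101.]]
scene [308 158  18  20] 274 top 54 circ 453 123 r19 bbox [[436. 104.]
 [472. 140.]]
scene [304 186  21  31] 498 top 86 circ 544 114 r15 bbox [[532.  95.]
 [564. 132.]]
scene [236 197  19  25] 330 top 51 circ 559 -27 r21 bbox [[539. -46.]
 [579.  -8.]]
scene [188 198  21  24] 337 top 51 circ 564 -125 r21 bbox [[ 545. -143.]
 [ 584. -106.]]
scene [302 240  29  32] 548 top 61 circ 663 113 r28 bbox [[638.  89.]
 [689. 139.]]
scene [240 242  27  30] 647 top 52 circ 663 -6 r24 bbox [[642. -29.]
 [688.  19.]]
scene [182 249  16  23] 258 top 77 circ 683 -127 r12 bbox [[ 673. -137.]
 [ 695. -115.]]
scene [ 44 304  92  19] 752 top 53 circ 794 -299 r79 bbox [[ 772. -374.]
 [ 800. -219.]]
scene [443 309  49  16] 606 top 104 circ 789 370 r21 bbox [[776. 333.]
 [800. 401.]]
tray? [370
[... 1193 characters left out ...]
795 -301 r80 bbox [[ 771. -381.]
 [ 800. -226.]]
tray? [212 143  83  21 447] ((504.39947509765625, 293.9613342285156), (85.88150787353516, 232.02296447753906), 75.93987274169922)
tray? [269 217  23  13 109] ((555.890869140625, -34.75579833984375), (39.08844757080078, 48.823333740234375), 82.56383514404297)
tray? [274 247  27  15 152] ((561.9860229492188, -132.01744079589844), (37.22069549560547, 51.58112335205078), 81.02238464355469)
tray? [ 234  295  104   57 1133] ((547.3553466796875, -284.9455871582031), (82.25634765625, 156.50314331054688), 79.44983673095703)
tray? [431 308  50  73 224] ((786.2830810546875, -322.95330810546875), (13.06290054321289, 119.28832244873047), 6.068474292755127)
```

View pics/crop0.png

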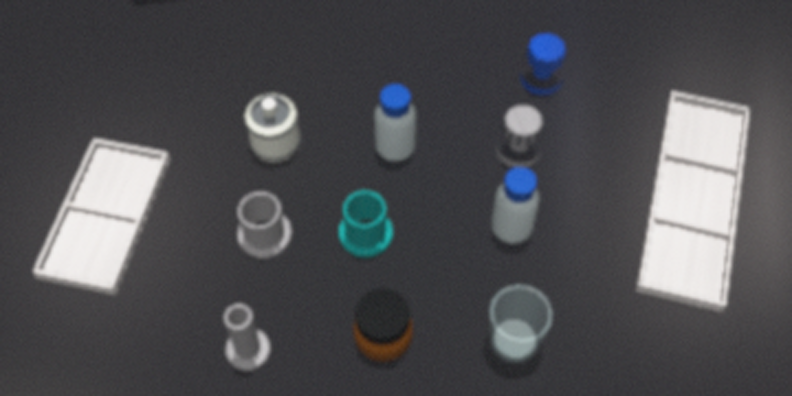

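The close crop confirms the choices by colour and by height (plug 54, bottles 86, filter 66, ferrule 51; tray rectangles 81x233 and 82x156 against the given 80x232 and 80x156). The jaws will lie roughly along both trays' y axes (tool x at -12°). First move: go over the filter.

```bash
cat > d.py <<'E'
import sys,numpy as np
from station import arm
from scipy.spatial.transform import Rotation as Ro
s=arm.sense();p=s["position"];R=Ro.from_quat(s["tool_rot"])
Rt=Ro.from_matrix(np.array([[np.cos(a:=np.radians(-12)),np.sin(a),0],[np.sin(a),-np.cos(a),0],[0,0,-1]]).T)
print("t",round(s["time_s"],2),"pos",p.round(1),"F",s["ft_force"].round(1),"w",round(s["width"],1),"q",s["joint_pos"].round(2))
for t in sys.argv[1:]:
    t=np.array([float(v) for v in t.split(",")]); print(t,"shift",R.inv().apply(t-p).round(1),"turn",np.degrees((R.inv()*Rt).as_rotvec()).round(1))
E
python3 d.py 452,-126,170 452,-126,29
```

```text
t 0.15 pos [ 153.6 -631.1  252.1] F [-0.1  0.4 -0.4] w 88.4 q [ 1.27  0.54 -0.    1.54  0.    1.07 -0.07]
[ 452. -126.  170.] shift [ 409.4 -420.1   82.6] turn [-0.1  0.  25.7]
[ 452. -126.   29.] shift [ 409.4 -419.9  223.6] turn [-0.1  0.  25.7]
```

Request:
carry_out --deltas '[[[34,-35,7],[0,0,3],88],[[68,-70,14],[0,0,6],88],[[102,-105,21],[0,0,9],88],[[136,-140,28],[0,0,12],88],[[170,-175,35],[0,0,15],88],[[205,-210,41],[0,0,18],88],[[239,-245,48],[0,0,21],88],[[273,-280,55],[0,0,24],88],[[307,-315,62],[0,0,25.7],88],[[341,-350,69],[0,0,25.7],88],[[375,-385,76],[0,0,25.7],88],[[409.4,-420,82.5],[0,0,25.7],88]]' --grip_force 25

```text
time_s: 1.15
position: [406.1, -203.5, 182.7]
tool_rot: [0.994, -0.105, 0.0, 0.0]
ft_force: [0.2, -0.8, 0.3]
width: 87.8
```

```bash
python3 d.py 452,-126,170 452,-126,29
```

```text
t 1.15 pos [ 406.1 -203.5  182.7] F [ 0.2 -0.8  0.3] w 87.8 q [ 0.45  0.31 -0.1   2.1   0.05  0.73 -1.46]
[ 452. -126.  170.] shift [ 28.7 -85.3  12.7] turn [ 0. -0. -0.]
[ 452. -126.   29.] shift [ 28.7 -85.3 153.7] turn [ 0. -0. -0.]
```

Request:
carry_out --deltas '[[[0,0,0],[0,0,0],88],[[0,0,0],[0,0,0],88]]'

```text
time_s: 1.32
position: [406.5, -203.0, 182.6]
tool_rot: [0.995, -0.102, -0.0, -0.0]
ft_force: [-0.9, -0.1, 0.5]
width: 88.4
```

```bash
python3 d.py 452,-126,170 452,-126,29
```

```text
t 1.32 pos [ 406.5 -203.   182.6] F [-0.9 -0.1  0.5] w 88.4 q [ 0.45  0.31 -0.1   2.09  0.05  0.74 -1.45]
[ 452. -126.  170.] shift [ 29.  -84.6  12.6] turn [-0.   0.   0.3]
[ 452. -126.   29.] shift [ 29.1 -84.5 153.6] turn [-0.   0.   0.3]
```

Request:
carry_out --deltas '[[[4,-10,2],[0,0,-7],88],[[8,-20,3],[0,0,-14],88],[[12,-30,4],[0,0,-21],88],[[16,-40,5],[0,0,-28],88],[[20,-50,6],[0,0,-35],88],[[24,-60,8],[0,0,-42],88],[[29,-70,10],[0,0,-49],88],[[29,-84.5,12.6],[0,0,-56],88],[[29,-84.5,12.6],[0,0,-63],88],[[29,-84.5,12.6],[0,0,-70],88],[[29,-84.5,12.6],[0,0,-77],88],[[29,-84.5,12.6],[0,0,-84],88]]'

```text
time_s: 2.32
position: [450.9, -130.8, 170.3]
tool_rot: [0.808, 0.589, -0.001, 0.0]
ft_force: [-0.8, -0.0, 0.1]
width: 88.2
```

Request:
carry_out --deltas '[[[0,0,0],[0,0,-7],88],[[0,0,0],[0,0,-14],88],[[0,0,0],[0,0,-21],88],[[0,0,0],[0,0,-28],88],[[0,0,0],[0,0,-35],88],[[0,0,0],[0,0,-42],88],[[0,0,0],[0,0,-49],88],[[0,0,0],[0,0,-56],88],[[0,0,0],[0,0,-63],88],[[0,0,0],[0,0,-70],88],[[0,0,0],[0,0,-77],88],[[0,0,0],[0,0,-84],88]]'

```text
time_s: 3.32
position: [450.8, -130.9, 170.2]
tool_rot: [0.207, 0.978, -0.001, -0.0]
ft_force: [-0.2, -0.1, 0.3]
width: 88.2
```

Request:
carry_out --deltas '[[[0,0,0],[0,0,-6],88],[[0,0,0],[0,0,-12],88]]'

```text
time_s: 3.48
position: [450.8, -131.0, 170.1]
tool_rot: [0.104, 0.995, -0.001, -0.0]
ft_force: [-0.1, -0.5, 0.8]
width: 87.9
```

```bash
sed -i 's/radians(-12)/radians(168)/' d.py; python3 d.py 452,-126,170 452,-126,29
python3 - <<'E'
from station import arm
import cv2
c=arm.capture("wrist");cv2.imwrite("pics/w1.png",c["frame"][:,:,::-1])
E
```

```text
t 3.48 pos [ 450.8 -131.   170.1] F [-0.1 -0.5  0.8] w 87.9 q [ 0.86  0.49 -0.83  2.04  0.49  0.82  1.11]
[ 452. -126.  170.] shift [-0.2  5.1  0.1] turn [-0.1 -0.   0.1]
[ 452. -126.   29.] shift [ -0.3   5.3 141.1] turn [-0.1 -0.   0.1]
```

View pics/w1.png

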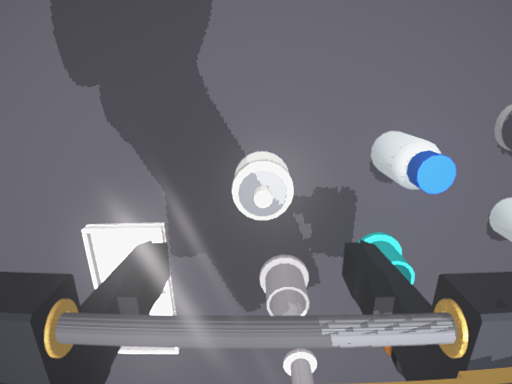

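Wrist view: the filter is at about (263,190), centred between the fingers, with the ferrule, slim ferrule and short tray beyond it. Descending.

Request:
carry_out --deltas '[[[0,5,20],[0,0,0],88],[[0,5,45],[0,0,0],88],[[0,5,70],[0,0,0],88],[[0,5,95],[0,0,0],88],[[0,5,115],[0,0,0],88],[[0,5,130],[0,0,0],88],[[0,5,141],[0,0,0],88],[[0,5,141],[0,0,0],88]]'

```text
time_s: 4.2
position: [451.1, -124.8, 27.7]
tool_rot: [0.106, 0.994, -0.0, -0.002]
ft_force: [-0.2, -0.3, -0.8]
width: 88.4
```

```bash
python3 d.py 452,-126,29
```

```text
t 4.2 pos [ 451.1 -124.8   27.7] F [-0.2 -0.3 -0.8] w 88.4 q [ 0.65  0.72 -0.59  2.09  0.77  0.56  0.85]
[ 452. -126.   29.] shift [-1.1 -0.9 -1.3] turn [-0.  -0.2 -0.2]
```

Request:
carry_out --deltas '[[[0,0,-1],[0,0,0],40],[[0,0,-1],[0,0,0],40],[[0,0,-1],[0,0,0],40],[[0,0,-1],[0,0,0],40],[[0,0,-1],[0,0,0],40],[[0,0,-1],[0,0,0],40],[[0,0,-1],[0,0,0],40],[[0,0,-1],[0,0,0],40],[[0,0,-1],[0,0,0],40],[[0,0,-1],[0,0,0],40],[[0,0,-1],[0,0,0],40]]'

```text
time_s: 5.12
position: [452.8, -124.1, 30.7]
tool_rot: [0.105, 0.994, -0.0, 0.0]
ft_force: [-1.5, -0.2, 7.0]
width: 49.6
```

Request:
carry_out --deltas '[[[0,0,-10],[0,0,0],40],[[0,0,-25],[0,0,0],40],[[0,0,-45],[0,0,0],40],[[0,0,-65],[0,0,0],40],[[0,0,-85],[0,0,0],40],[[0,0,-105],[0,0,0],40],[[0,0,-125],[0,0,0],40],[[0,0,-140],[0,0,0],40],[[0,0,-145],[0,0,0],40],[[0,0,-145],[0,0,0],40]]'

```text
time_s: 5.95
position: [453.1, -123.9, 176.5]
tool_rot: [0.105, 0.995, -0.0, 0.001]
ft_force: [0.7, -1.1, -1.0]
width: 49.5
```

```bash
python3 d.py 505,294,175 505,294,33
```

```text
t 5.95 pos [ 453.1 -123.9  176.5] F [ 0.7 -1.1 -1. ] w 49.5 q [ 0.85  0.48 -0.84  2.03  0.48  0.83  1.1 ]
[505. 294. 175.] shift [ 36.3 419.5   1.2] turn [-0.   0.1 -0. ]
[505. 294.  33.] shift [ 36.6 419.6 143.2] turn [-0.   0.1 -0. ]
```

Request:
carry_out --deltas '[[[1,10,0],[0,0,0],40],[[3,30,0],[0,0,0],40],[[5,55,0],[0,0,0],40],[[8,85,0],[0,0,0],40],[[10,115,0],[0,0,0],40],[[13,145,0],[0,0,0],40],[[15,175,0],[0,0,0],40],[[18,205,0],[0,0,0],40],[[20,235,0],[0,0,0],40],[[23,265,0],[0,0,0],40],[[26,290,0],[0,0,0],40],[[28,310,0],[0,0,0],40]]'

```text
time_s: 6.95
position: [488.2, 188.6, 174.1]
tool_rot: [0.103, 0.995, 0.0, -0.001]
ft_force: [0.7, -0.2, -1.4]
width: 49.4
```

```bash
python3 d.py 505,294,175 505,294,35
```

```text
t 6.95 pos [488.2 188.6 174.1] F [ 0.7 -0.2 -1.4] w 49.4 q [ 0.18  0.57 -0.83  1.9   0.53  0.9   0.45]
[505. 294. 175.] shift [  5.2 106.6  -0.9] turn [ 0.  -0.1  0.1]
[505. 294.  35.] shift [  4.9 106.6 139.1] turn [ 0.  -0.1  0.1]
```

Request:
carry_out --deltas '[[[1,25,0],[0,0,0],40],[[3,55,0],[0,0,0],40],[[4,80,0],[0,0,0],40],[[5,97,0],[0,0,0],40],[[5,106.5,0],[0,0,0],40],[[5,106.5,20],[0,0,0],40],[[5,106.5,45],[0,0,0],40],[[5,106.5,70],[0,0,0],40],[[5,106.5,95],[0,0,0],40],[[5,106.5,115],[0,0,0],40],[[5,106.5,120],[0,0,0],40],[[5,106.5,120],[0,0,0],40]]'

```text
time_s: 7.95
position: [505.4, 289.5, 53.3]
tool_rot: [0.104, 0.995, -0.001, -0.002]
ft_force: [0.4, -0.0, -0.3]
width: 49.2
```

```bash
python3 d.py 505,294,35
python3 - <<'E'
from station import arm
import cv2,numpy as np
a=arm.capture("side")["frame"][100:220,150:350];b=arm.capture("scene")["frame"][130:270,330:490]
cv2.imwrite("pics/p1.png",np.vstack([cv2.resize(a,(640,290)),cv2.resize(b,(640,310))])[:,:,::-1])
E
```

```text
t 7.95 pos [505.4 289.5  53.3] F [ 0.4 -0.  -0.3] w 49.2 q [-0.11  0.82 -0.68  1.8   0.71  0.79  0.21]
[505. 294.  35.] shift [ 1.3  4.4 18.3] turn [-0.2 -0.2  0. ]
```

View pics/p1.png

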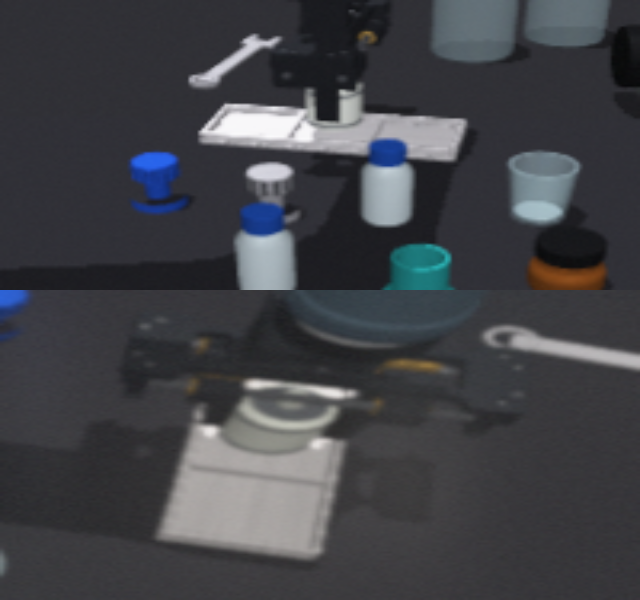

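The filter is above the middle compartment, upright. Lower and release.

Request:
carry_out --deltas '[[[1,4.5,6],[0,0,0],40],[[1,4.5,12],[0,0,0],40],[[1,4.5,16],[0,0,0],40],[[1,4.5,18],[0,0,0],40],[[1,4.5,18],[0,0,0],40],[[1,4.5,18],[0,0,0],40],[[1,4.5,18],[0,0,0],65],[[1,4.5,18],[0,0,0],72],[[1,4.5,18],[0,0,0],72],[[1,4.5,18],[0,0,0],72],[[1,4.5,18],[0,0,0],72],[[1,4.5,18],[0,0,0],72]]'

```text
time_s: 9.05
position: [507.0, 295.1, 37.4]
tool_rot: [0.105, 0.995, 0.0, 0.0]
ft_force: [0.4, -0.1, 0.8]
width: 72.0
```

Request:
carry_out --deltas '[[[0,0,-15],[0,0,0],72],[[0,0,-40],[0,0,0],72],[[0,0,-70],[0,0,0],72],[[0,0,-100],[0,0,0],72],[[0,0,-120],[0,0,0],72],[[0,0,-130],[0,0,0],72]]'

```text
time_s: 9.55
position: [507.9, 296.2, 171.3]
tool_rot: [0.105, 0.995, 0.001, 0.002]
ft_force: [0.6, -0.1, 0.3]
width: 72.2
```

```bash
python3 d.py 453,123,160 453,123,37
```

```text
t 9.55 pos [507.9 296.2 171.3] F [ 0.6 -0.1  0.3] w 72.2 q [-0.04  0.67 -0.8   1.74  0.57  0.97  0.3 ]
[453. 123. 160.] shift [  17.8 -180.9   10.6] turn [ 0.2  0.2 -0. ]
[453. 123.  37.] shift [  18.2 -181.3  133.6] turn [ 0.2  0.2 -0. ]
```

Request:
carry_out --deltas '[[[3,-35,2],[0,0,0],72],[[7,-70,5],[0,0,0],72],[[10,-105,8],[0,0,0],72],[[14,-140,10],[0,0,0],72],[[17,-170,10.6],[0,0,0],72],[[18,-181,11],[0,0,0],72],[[18,-181,20],[0,0,0],72],[[18,-181,30],[0,0,0],72],[[18,-181,40],[0,0,0],72],[[18,-181,50],[0,0,0],72]]'

```text
time_s: 10.38
position: [451.8, 123.6, 116.2]
tool_rot: [0.104, 0.995, 0.001, -0.0]
ft_force: [0.0, -0.3, -0.6]
width: 72.1
```

```bash
python3 d.py 453,123,160 453,123,37
```

```text
t 10.38 pos [451.8 123.6 116.2] F [ 0.  -0.3 -0.6] w 72.1 q [ 0.26  0.58 -0.78  2.07  0.61  0.73  0.45]
[453. 123. 160.] shift [ -1.3  -0.3 -43.8] turn [ 0.1 -0.   0.1]
[453. 123.  37.] shift [-1.3 -0.4 79.2] turn [ 0.1 -0.   0.1]
```

Request:
carry_out --deltas '[[[-1,0,20],[0,0,0],72],[[-1,0,42],[0,0,0],72],[[-1,0,62],[0,0,0],72],[[-1,0,74],[0,0,0],72],[[-1,0,79],[0,0,0],72],[[-1,0,79],[0,0,0],72]]'

```text
time_s: 10.88
position: [451.7, 122.7, 36.8]
tool_rot: [0.104, 0.995, -0.0, -0.001]
ft_force: [-0.3, -1.2, 0.5]
width: 72.1
```

Request:
carry_out --deltas '[[[0,0,0],[0,0,0],25],[[0,0,0],[0,0,0],25],[[0,0,0],[0,0,0],25],[[0,0,0],[0,0,0],25],[[0,0,0],[0,0,0],25],[[0,0,0],[0,0,0],25],[[0,0,0],[0,0,0],25],[[0,0,0],[0,0,0],25],[[0,0,0],[0,0,0],25]]' --grip_force 35

```text
time_s: 11.63
position: [453.2, 122.0, 38.7]
tool_rot: [0.105, 0.995, 0.0, 0.001]
ft_force: [-0.7, 0.4, 5.1]
width: 34.4
```

Request:
carry_out --deltas '[[[0,0,-10],[0,0,0],25],[[0,0,-25],[0,0,0],25],[[0,0,-45],[0,0,0],25],[[0,0,-65],[0,0,0],25],[[0,0,-85],[0,0,0],25],[[0,0,-105],[0,0,0],25],[[0,0,-118],[0,0,0],25],[[0,0,-123],[0,0,0],25],[[0,0,-123],[0,0,0],25]]'

```text
time_s: 12.38
position: [452.8, 121.1, 162.1]
tool_rot: [0.105, 0.994, -0.0, 0.0]
ft_force: [-0.1, -0.7, -2.1]
width: 34.7
```

```bash
python3 d.py 431,312,160 431,312,45 579,276,160
python3 - <<'E'
from station import arm
import cv2,numpy as np
cv2.imwrite("pics/p2.png",arm.capture("side")["frame"][:,:,::-1])
E
```

```text
t 12.38 pos [452.8 121.1 162.1] F [-0.1 -0.7 -2.1] w 34.7 q [ 0.33  0.51 -0.85  2.04  0.53  0.82  0.53]
[431. 312. 160.] shift [ 61.2 182.1   2. ] turn [-0.   0.1 -0.1]
[431. 312.  45.] shift [ 61.3 182.2 117. ] turn [-0.   0.1 -0.1]
[579. 276. 160.] shift [-91.1 177.8   2.1] turn [-0.   0.1 -0.1]
```

View pics/p2.png

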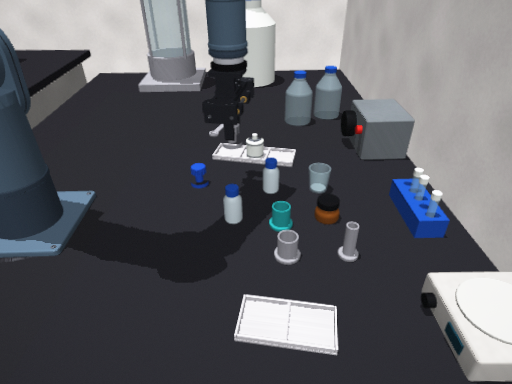

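The plug is in the gripper and the filter stands in the middle compartment at (255,147). The plug goes to the near end.

Request:
carry_out --deltas '[[[3,10,0],[0,0,0],25],[[9,30,0],[0,0,0],25],[[18,55,0],[0,0,0],25],[[28,85,0],[0,0,0],25],[[38,115,0],[0,0,0],25],[[47,140,0],[0,0,0],25],[[54,160,0],[0,0,0],25],[[59,175,0],[0,0,0],25],[[61,182,0],[0,0,0],25],[[61,182,20],[0,0,0],25],[[61,182,40],[0,0,0],25],[[61,182,60],[0,0,0],25]]'

```text
time_s: 13.43
position: [430.5, 311.9, 99.7]
tool_rot: [0.105, 0.995, -0.001, -0.0]
ft_force: [0.0, 0.4, -2.4]
width: 34.6
```

```bash
python3 d.py 431,312,43
```

```text
t 13.43 pos [430.5 311.9  99.7] F [ 0.   0.4 -2.4] w 34.6 q [-0.15  0.69 -0.75  1.92  0.66  0.79  0.1 ]
[431. 312.  43.] shift [-0.5  0.3 56.7] turn [-0.1 -0.  -0. ]
```

Request:
carry_out --deltas '[[[0,0,20],[0,0,0],25],[[0,0,38],[0,0,0],25],[[0,0,49],[0,0,0],25],[[0,0,54],[0,0,0],25],[[0,0,57],[0,0,0],25],[[0,0,57],[0,0,0],25],[[0,0,57],[0,0,0],25],[[0,0,57],[0,0,0],60],[[0,0,57],[0,0,0],60],[[0,0,57],[0,0,0],60],[[0,0,57],[0,0,0],60],[[0,0,57],[0,0,0],60]]'

```text
time_s: 14.43
position: [431.1, 312.4, 44.7]
tool_rot: [0.105, 0.995, 0.0, 0.0]
ft_force: [-0.5, -0.8, 0.1]
width: 60.1
```

Request:
carry_out --deltas '[[[0,0,-15],[0,0,0],65],[[0,0,-40],[0,0,0],70],[[0,0,-70],[0,0,0],72],[[0,0,-100],[0,0,0],72],[[0,0,-115],[0,0,0],72],[[0,0,-120],[0,0,0],72]]'

```text
time_s: 14.93
position: [431.9, 313.6, 168.0]
tool_rot: [0.105, 0.995, 0.002, 0.002]
ft_force: [-0.2, 0.2, 2.0]
width: 72.4
```

```bash
python3 d.py 543,114,165 543,114,43
```

```text
t 14.93 pos [431.9 313.6 168. ] F [-0.2  0.2  2. ] w 72.4 q [-0.09  0.6  -0.83  1.88  0.56  0.9   0.17]
[543. 114. 165.] shift [-150.1 -172.1    2.9] turn [ 0.2  0.2 -0. ]
[543. 114.  43.] shift [-149.7 -172.5  124.9] turn [ 0.2  0.2 -0. ]
```

Request:
carry_out --deltas '[[[-20,-23,0],[0,0,0],72],[[-45,-52,0],[0,0,0],72],[[-70,-81,0],[0,0,0],72],[[-95,-110,0],[0,0,0],72],[[-120,-138,0],[0,0,0],72],[[-138,-160,0],[0,0,0],72],[[-150,-172,3],[0,0,0],72],[[-150,-172,10],[0,0,0],72],[[-150,-172,20],[0,0,0],72],[[-150,-172,20],[0,0,0],72]]'

```text
time_s: 15.77
position: [539.7, 113.8, 142.2]
tool_rot: [0.104, 0.995, -0.0, -0.002]
ft_force: [0.5, -1.0, 0.4]
width: 72.1
```

```bash
python3 d.py 543,114,43
python3 - <<'E'
from station import arm
import cv2,numpy as np
cv2.imwrite("pics/p3.png",arm.capture("wrist")["frame"][:,:,::-1])
E
```

```text
t 15.77 pos [539.7 113.8 142.2] F [ 0.5 -1.   0.4] w 72.1 q [ 0.29  0.66 -0.78  1.85  0.59  0.89  0.59]
[543. 114.  43.] shift [-3.6  1.  99.2] turn [-0.  -0.2  0.1]
```

View pics/p3.png

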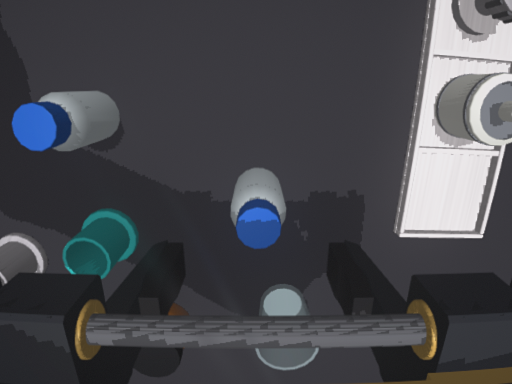

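Bottle cap is at (258,222), centred between the jaws. Filter and plug stand in the tray at right.

Request:
carry_out --deltas '[[[-3,1,20],[0,0,0],72],[[-3.5,1,42],[0,0,0],72],[[-3.5,1,65],[0,0,0],72],[[-3.5,1,85],[0,0,0],72],[[-3.5,1,95],[0,0,0],72],[[-3.5,1,99],[0,0,0],72],[[-3.5,1,99],[0,0,0],72]]'

```text
time_s: 16.4
position: [544.8, 114.1, 45.1]
tool_rot: [0.104, 0.995, 0.0, -0.001]
ft_force: [-0.3, -0.1, 0.4]
width: 71.8
```

Request:
carry_out --deltas '[[[0,0,0],[0,0,0],30],[[0,0,0],[0,0,0],30],[[0,0,0],[0,0,0],30],[[0,0,0],[0,0,0],30],[[0,0,0],[0,0,0],30],[[0,0,0],[0,0,0],30],[[0,0,0],[0,0,0],30],[[0,0,0],[0,0,0],30],[[0,0,0],[0,0,0],30]]' --grip_force 25

```text
time_s: 17.15
position: [545.8, 113.2, 45.7]
tool_rot: [0.105, 0.995, 0.0, 0.0]
ft_force: [-0.7, -0.5, 5.1]
width: 39.1
```

Request:
carry_out --deltas '[[[0,0,-10],[0,0,0],30],[[0,0,-25],[0,0,0],30],[[0,0,-45],[0,0,0],30],[[0,0,-65],[0,0,0],30],[[0,0,-85],[0,0,0],30],[[0,0,-105],[0,0,0],30],[[0,0,-118],[0,0,0],30],[[0,0,-123],[0,0,0],30],[[0,0,-123],[0,0,0],30]]'

```text
time_s: 17.9
position: [546.1, 113.1, 169.7]
tool_rot: [0.105, 0.994, 0.0, 0.001]
ft_force: [0.3, 0.8, -0.1]
width: 39.1
```

```bash
python3 d.py 579,276,165 579,276,48
```

```text
t 17.9 pos [546.1 113.1 169.7] F [ 0.3  0.8 -0.1] w 39.1 q [ 0.31  0.63 -0.81  1.82  0.56  0.93  0.61]
[579. 276. 165.] shift [  1.7 166.1   4.8] turn [ 0.   0.1 -0. ]
[579. 276.  48.] shift [  2.  166.1 121.8] turn [ 0.   0.1 -0. ]
```

Request:
carry_out --deltas '[[[0,10,0],[0,0,0],30],[[0,28,0],[0,0,0],30],[[1,50,0],[0,0,0],30],[[1,75,0],[0,0,0],30],[[1,100,0],[0,0,0],30],[[1,125,0],[0,0,0],30],[[2,145,0],[0,0,0],30],[[2,160,0],[0,0,0],30],[[2,166,0],[0,0,0],30],[[2,166,20],[0,0,0],30],[[2,166,40],[0,0,0],30],[[2,166,60],[0,0,0],30]]'

```text
time_s: 18.9
position: [577.6, 275.5, 106.5]
tool_rot: [0.105, 0.995, -0.001, -0.0]
ft_force: [0.8, -0.4, -0.9]
width: 39.1
```

```bash
python3 d.py 579,276,50
```

```text
t 18.9 pos [577.6 275.5 106.5] F [ 0.8 -0.4 -0.9] w 39.1 q [-0.03  0.82 -0.73  1.63  0.64  0.95  0.37]
[579. 276.  50.] shift [-1.3  0.8 56.5] turn [-0.1 -0.  -0. ]
```

Request:
carry_out --deltas '[[[-1,1,20],[0,0,0],30],[[-1,1,38],[0,0,0],30],[[-1,1,49],[0,0,0],30],[[-1,1,54],[0,0,0],30],[[-1,1,56],[0,0,0],30],[[-1,1,56],[0,0,0],30],[[-1,1,56],[0,0,0],30],[[-1,1,56],[0,0,0],60],[[-1,1,56],[0,0,0],60],[[-1,1,56],[0,0,0],60],[[-1,1,56],[0,0,0],60],[[-1,1,56],[0,0,0],60]]'

```text
time_s: 19.9
position: [579.4, 276.7, 52.6]
tool_rot: [0.105, 0.995, 0.0, 0.0]
ft_force: [-0.5, 0.9, 0.1]
width: 60.0
```

Request:
carry_out --deltas '[[[0,0,-15],[0,0,0],65],[[0,0,-40],[0,0,0],70],[[0,0,-70],[0,0,0],72],[[0,0,-100],[0,0,0],72],[[0,0,-118],[0,0,0],72],[[0,0,-122],[0,0,0],72]]'

```text
time_s: 20.4
position: [580.8, 278.2, 179.4]
tool_rot: [0.105, 0.995, 0.002, 0.003]
ft_force: [1.0, 1.2, 0.1]
width: 72.2
```

```bash
python3 d.py 453.5,-3,165 453.5,-3,43
```

```text
t 20.4 pos [580.8 278.2 179.4] F [1.  1.2 0.1] w 72.2 q [-0.    0.74 -0.78  1.59  0.58  1.05  0.42]
[453.5  -3.  165. ] shift [  66.1 -301.6   12.7] turn [ 0.3  0.3 -0. ]
[453.5  -3.   43. ] shift [  66.7 -302.2  134.7] turn [ 0.3  0.3 -0. ]
```

Request:
carry_out --deltas '[[[6,-27,0],[0,0,0],72],[[13,-59,0],[0,0,0],72],[[20,-91,1],[0,0,0],72],[[27,-123,2],[0,0,0],72],[[34,-155,4],[0,0,0],72],[[41,-187,6],[0,0,0],72],[[48,-219,8],[0,0,0],72],[[55,-251,10],[0,0,0],72],[[61,-280,12],[0,0,0],72],[[66,-296,13],[0,0,0],72],[[66,-302,13],[0,0,0],72],[[66,-302,13],[0,0,0],72]]'

```text
time_s: 21.4
position: [451.4, -6.4, 161.2]
tool_rot: [0.106, 0.994, -0.0, -0.0]
ft_force: [0.7, -0.4, 0.1]
width: 71.8
```

```bash
python3 d.py 453.5,-3,43
python3 - <<'E'
from station import arm
import cv2,numpy as np
cv2.imwrite("pics/p4.png",arm.capture("scene")["frame"][:,:,::-1])
cv2.imwrite("pics/p4w.png",arm.capture("wrist")["frame"][:,:,::-1])
E
```

```text
t 21.4 pos [451.4  -6.4 161.2] F [ 0.7 -0.4  0.1] w 71.8 q [ 0.61  0.48 -0.85  2.08  0.51  0.8   0.8 ]
[453.5  -3.   43. ] shift [ -1.4   3.9 118.2] turn [-0.1 -0.  -0.2]
```

View pics/p4.png

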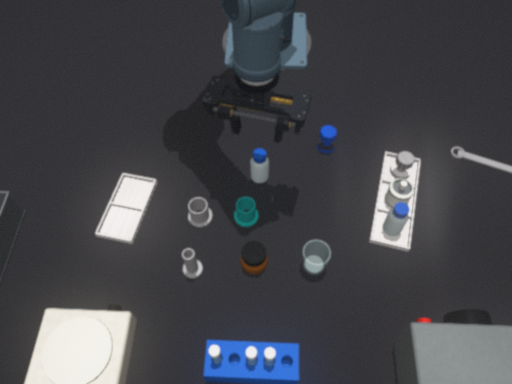

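View pics/p4w.png

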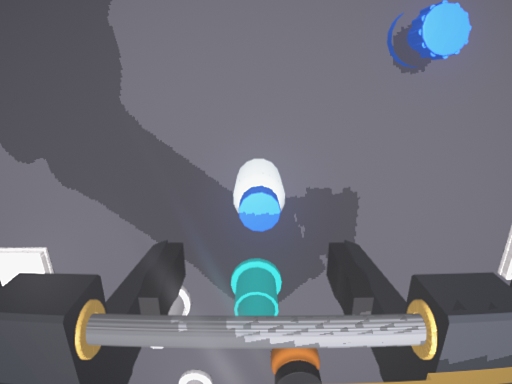

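The long tray holds plug, filter and bottle, all upright, at (404,160), (400,190) and (397,218). The remaining bottle is at (260,200) in the wrist view, centred. Now I grasp it.

Request:
carry_out --deltas '[[[-1,2,20],[0,0,0],72],[[-1.5,3,45],[0,0,0],72],[[-1.5,3.5,70],[0,0,0],72],[[-1.5,3.5,92],[0,0,0],72],[[-1.5,3.5,108],[0,0,0],72],[[-1.5,3.5,116],[0,0,0],72],[[-1.5,3.5,118],[0,0,0],72],[[-1.5,3.5,118],[0,0,0],72]]'

```text
time_s: 22.17
position: [454.4, -0.7, 43.4]
tool_rot: [0.104, 0.995, 0.0, -0.0]
ft_force: [0.2, -1.2, -0.3]
width: 71.9
```

Request:
carry_out --deltas '[[[0,0,0],[0,0,0],30],[[0,0,0],[0,0,0],30],[[0,0,0],[0,0,0],30],[[0,0,0],[0,0,0],30],[[0,0,0],[0,0,0],30],[[0,0,0],[0,0,0],30],[[0,0,0],[0,0,0],30],[[0,0,0],[0,0,0],30],[[0,0,0],[0,0,0],30]]' --grip_force 25

```text
time_s: 22.92
position: [454.2, -2.1, 43.6]
tool_rot: [0.105, 0.994, -0.0, 0.0]
ft_force: [-0.6, -1.3, 5.6]
width: 39.1
```

Request:
carry_out --deltas '[[[0,0,-10],[0,0,0],30],[[0,0,-25],[0,0,0],30],[[0,0,-45],[0,0,0],30],[[0,0,-65],[0,0,0],30],[[0,0,-85],[0,0,0],30],[[0,0,-105],[0,0,0],30],[[0,0,-118],[0,0,0],30],[[0,0,-123],[0,0,0],30],[[0,0,-123],[0,0,0],30]]'

```text
time_s: 23.67
position: [454.5, -2.0, 167.4]
tool_rot: [0.105, 0.994, -0.0, 0.001]
ft_force: [0.0, 0.3, -0.9]
width: 39.2
```

```bash
python3 d.py 510,-278,165 510,-278,50
```

```text
t 23.67 pos [454.5  -2.  167.4] F [ 0.   0.3 -0.9] w 39.2 q [ 0.61  0.48 -0.86  2.07  0.51  0.81  0.8 ]
[ 510. -278.  165.] shift [-111.8 -258.4    2.6] turn [ 0.   0.1 -0. ]
[ 510. -278.   50.] shift [-111.6 -258.4  117.6] turn [ 0.   0.1 -0. ]
```

Request:
carry_out --deltas '[[[-4,-9,0],[0,0,0],30],[[-12,-27,0],[0,0,0],30],[[-22,-51,0],[0,0,0],30],[[-33,-77,0],[0,0,0],30],[[-45,-104,0],[0,0,0],30],[[-57,-131,0],[0,0,0],30],[[-68,-157,0],[0,0,0],30],[[-79,-183,0],[0,0,0],30],[[-90,-208,0],[0,0,0],30],[[-100,-231,0],[0,0,0],30],[[-107,-247,0],[0,0,0],30],[[-111,-257,0],[0,0,0],30]]'

```text
time_s: 24.67
position: [507.9, -279.5, 164.5]
tool_rot: [0.106, 0.994, -0.0, -0.001]
ft_force: [0.3, -0.2, -1.9]
width: 39.2
```

```bash
python3 d.py 510,-278,50
```

```text
t 24.67 pos [ 507.9 -279.5  164.5] F [ 0.3 -0.2 -1.9] w 39.2 q [ 0.98  0.66 -0.77  1.76  0.55  0.95  1.34]
[ 510. -278.   50.] shift [ -2.    2.  114.5] turn [-0.  -0.1 -0.2]
```

Request:
carry_out --deltas '[[[-2,2,15],[0,0,0],30],[[-2,2,38],[0,0,0],30],[[-2,2,60],[0,0,0],30],[[-2,2,80],[0,0,0],30],[[-2,2,95],[0,0,0],30],[[-2,2,103],[0,0,0],30],[[-2,2,106],[0,0,0],30],[[-2,2,106],[0,0,0],30]]'

```text
time_s: 25.33
position: [511.3, -274.1, 59.7]
tool_rot: [0.104, 0.995, 0.0, -0.0]
ft_force: [0.9, -0.7, -2.0]
width: 39.1
```

```bash
python3 d.py 510,-278,48.5
```

```text
t 25.33 pos [ 511.3 -274.1   59.7] F [ 0.9 -0.7 -2. ] w 39.1 q [ 0.9   0.8  -0.67  1.81  0.68  0.78  1.23]
[ 510.  -278.    48.5] shift [ 0.5 -4.1 11.2] turn [ 0.  -0.1  0. ]
```

Request:
carry_out --deltas '[[[0.5,-4,4],[0,0,0],30],[[0.5,-4,8],[0,0,0],30],[[0.5,-4,11],[0,0,0],30],[[0.5,-4,11],[0,0,0],30],[[0.5,-4,11],[0,0,0],30],[[0.5,-4,11],[0,0,0],60],[[0.5,-4,11],[0,0,0],60],[[0.5,-4,11],[0,0,0],60],[[0.5,-4,11],[0,0,0],60],[[0.5,-4,11],[0,0,0],60]]'

```text
time_s: 26.17
position: [510.2, -278.7, 49.4]
tool_rot: [0.105, 0.995, -0.0, 0.0]
ft_force: [0.2, 0.0, 0.2]
width: 60.1
```

Request:
carry_out --deltas '[[[0,0,-15],[0,0,0],65],[[0,0,-40],[0,0,0],70],[[0,0,-70],[0,0,0],72],[[0,0,-100],[0,0,0],72],[[0,0,-118],[0,0,0],72],[[0,0,-122],[0,0,0],72]]'

```text
time_s: 26.67
position: [512.2, -279.1, 175.9]
tool_rot: [0.105, 0.995, -0.001, 0.003]
ft_force: [-0.7, -0.3, 0.2]
width: 72.0
```

```bash
python3 d.py 563,-125,165 563,-125,28
```

```text
t 26.67 pos [ 512.2 -279.1  175.9] F [-0.7 -0.3  0.2] w 72.0 q [ 0.98  0.65 -0.78  1.75  0.55  0.96  1.34]
[ 563. -125.  165.] shift [-17.6 161.3  10.7] turn [-0.1  0.3 -0. ]
[ 563. -125.   28.] shift [-16.7 161.5 147.7] turn [-0.1  0.3 -0. ]
```

Request:
carry_out --deltas '[[[-2,20,0],[0,0,0],72],[[-5,50,2],[0,0,0],72],[[-9,80,4],[0,0,0],72],[[-12,110,7],[0,0,0],72],[[-15,138,9],[0,0,0],72],[[-17,155,11],[0,0,0],72],[[-17,161,20],[0,0,0],72],[[-17,161,40],[0,0,0],72],[[-17,161,55],[0,0,0],72],[[-17,161,60],[0,0,0],72]]'

```text
time_s: 27.5
position: [558.0, -125.9, 108.2]
tool_rot: [0.105, 0.994, -0.0, -0.002]
ft_force: [-1.5, -0.4, -0.3]
width: 71.9
```

```bash
python3 d.py 563,-125,28
python3 - <<'E'
from station import arm
import cv2,numpy as np
cv2.imwrite("pics/p5w.png",arm.capture("wrist")["frame"][:,:,::-1])
E
```

```text
t 27.5 pos [ 558.  -125.9  108.2] F [-1.5 -0.4 -0.3] w 71.9 q [ 0.67  0.73 -0.73  1.81  0.63  0.85  1.  ]
[ 563. -125.   28.] shift [-5.1  2.  80.2] turn [-0.1 -0.3 -0.1]
```

View pics/p5w.png

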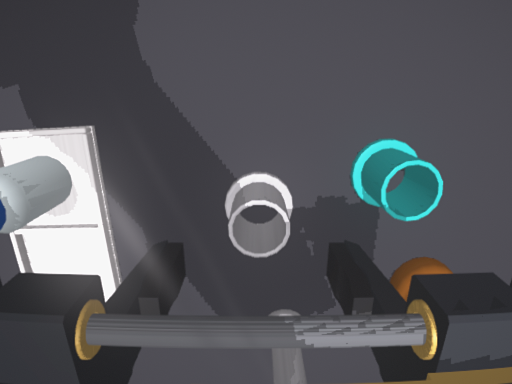

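The grey ferrule is at (260,215), centred; the turquoise one is clear at (400,180).

Request:
carry_out --deltas '[[[-3,1,20],[0,0,0],72],[[-5,2,42],[0,0,0],72],[[-5,2,60],[0,0,0],72],[[-5,2,73],[0,0,0],72],[[-5,2,79],[0,0,0],72],[[-5,2,79],[0,0,0],72]]'

```text
time_s: 28.05
position: [564.8, -124.2, 31.3]
tool_rot: [0.105, 0.994, -0.0, -0.001]
ft_force: [-0.4, 0.4, -0.2]
width: 72.0
```

Request:
carry_out --deltas '[[[0,0,0],[0,0,0],30],[[0,0,0],[0,0,0],30],[[0,0,0],[0,0,0],30],[[0,0,0],[0,0,0],30],[[0,0,0],[0,0,0],30],[[0,0,0],[0,0,0],30],[[0,0,0],[0,0,0],30],[[0,0,0],[0,0,0],30],[[0,0,0],[0,0,0],30]]' --grip_force 30

```text
time_s: 28.8
position: [565.9, -124.1, 32.9]
tool_rot: [0.105, 0.995, -0.0, 0.0]
ft_force: [-0.2, -0.7, 5.6]
width: 39.5
```

Request:
carry_out --deltas '[[[0,0,-10],[0,0,0],30],[[0,0,-25],[0,0,0],30],[[0,0,-45],[0,0,0],30],[[0,0,-65],[0,0,0],30],[[0,0,-85],[0,0,0],30],[[0,0,-105],[0,0,0],30],[[0,0,-125],[0,0,0],30],[[0,0,-135],[0,0,0],30],[[0,0,-135],[0,0,0],30]]'

```text
time_s: 29.55
position: [567.0, -123.7, 170.3]
tool_rot: [0.105, 0.995, -0.0, 0.002]
ft_force: [0.8, -0.2, -0.8]
width: 39.3
```

```bash
python3 d.py 585,-291,165 585,-291,33
```

```text
t 29.55 pos [ 567.  -123.7  170.3] F [ 0.8 -0.2 -0.8] w 39.3 q [ 0.7   0.65 -0.79  1.76  0.56  0.96  1.05]
[ 585. -291.  165.] shift [ -52.4 -159.9    5.5] turn [ 0.   0.3 -0. ]
[ 585. -291.   33.] shift [ -51.8 -159.9  137.5] turn [ 0.   0.3 -0. ]
```

Request:
carry_out --deltas '[[[-3,-10,0],[0,0,0],30],[[-9,-28,0],[0,0,0],30],[[-17,-51,0],[0,0,0],30],[[-25,-76,0],[0,0,0],30],[[-33,-101,0],[0,0,0],30],[[-41,-125,0],[0,0,0],30],[[-48,-145,0],[0,0,0],30],[[-51,-156,0],[0,0,0],30],[[-52,-160,0],[0,0,0],30],[[-52,-160,20],[0,0,0],30],[[-52,-160,40],[0,0,0],30],[[-52,-160,60],[0,0,0],30]]'

```text
time_s: 30.55
position: [583.0, -289.6, 106.3]
tool_rot: [0.104, 0.995, 0.001, -0.0]
ft_force: [0.8, 0.0, -1.2]
width: 39.6
```

```bash
python3 d.py 585,-291,38
```

```text
t 30.55 pos [ 583.  -289.6  106.3] F [ 0.8  0.  -1.2] w 39.6 q [ 0.85  0.83 -0.71  1.6   0.63  0.95  1.3 ]
[ 585. -291.   38.] shift [-2.3 -1.  68.2] turn [ 0.1 -0.   0.1]
```

Request:
carry_out --deltas '[[[-1,-1,15],[0,0,0],30],[[-2,-1,33],[0,0,0],30],[[-2,-1,50],[0,0,0],30],[[-2,-1,61],[0,0,0],30],[[-2,-1,66],[0,0,0],30],[[-2,-1,68],[0,0,0],30],[[-2,-1,68],[0,0,0],30],[[-2,-1,68],[0,0,0],60],[[-2,-1,68],[0,0,0],60],[[-2,-1,68],[0,0,0],60],[[-2,-1,68],[0,0,0],60],[[-2,-1,68],[0,0,0],60]]'

```text
time_s: 31.55
position: [585.1, -292.7, 39.8]
tool_rot: [0.105, 0.995, -0.0, 0.0]
ft_force: [0.5, -0.0, -0.4]
width: 59.9
```

Request:
carry_out --deltas '[[[0,0,-15],[0,0,0],65],[[0,0,-40],[0,0,0],70],[[0,0,-70],[0,0,0],72],[[0,0,-100],[0,0,0],72],[[0,0,-130],[0,0,0],72],[[0,0,-155],[0,0,0],72],[[20,30,-160],[0,0,0],72],[[35,60,-160],[0,0,0],72],[[50,90,-160],[0,0,0],72],[[60,115,-160],[0,0,0],72],[[65,125,-160],[0,0,0],72],[[65,125,-160],[0,0,0],72]]'

```text
time_s: 32.55
position: [547.3, -153.7, 200.6]
tool_rot: [0.102, 0.995, 0.0, 0.0]
ft_force: [-0.4, -0.7, 0.5]
width: 72.0
```

```bash
python3 d.py
python3 - <<'E'
from station import arm
from h import *
for n in ["scene","side"]:
    c=arm.capture(n);W=cloud(c);Z=W[...,2]
    cv2.imwrite(f"pics/end_{n}.png",c["frame"][:,:,::-1])
    for nm,x,y,t in [("plug",431,312,56),("filt",505,294,70),("botL",579,276,89),("botS",510,-278,89),("wide",585,-291,54),("slim",683,-127,75),("jar",663,-6,50),("beaker",663,113,60)]:
        m=(np.hypot(W[...,0]-x,W[...,1]-y)<34)&(Z>18)&(Z<110)
        q=W[m]
        if len(q)<20: print(n,nm,"few");continue
        top=np.percentile(q[:,2],98);tt=q[q[:,2]>top-6]
        print(n,nm,"top %.0f exp %d"%(top,t),"centre",np.round(cv2.minEnclosingCircle(tt[:,:2].astype(np.float32))[0]),"exp",x,y)
E
```

```text
t 32.55 pos [ 547.3 -153.7  200.6] F [-0.4 -0.7  0.5] w 72.0 q [ 0.79  0.6  -0.82  1.77  0.51  1.    1.14]
scene plug top 58 exp 56 centre [432. 312.] exp 431 312
scene filt top 70 exp 70 centre [507. 295.] exp 505 294
scene botL top 90 exp 89 centre [579. 279.] exp 579 276
scene botS top 91 exp 89 centre [ 510. -278.] exp 510 -278
scene wide top 55 exp 54 centre [ 583. -291.] exp 585 -291
scene slim top 76 exp 75 centre [ 683. -127.] exp 683 -127
scene jar top 52 exp 50 centre [663.  -5.] exp 663 -6
scene beaker top 61 exp 60 centre [663. 114.] exp 663 113
side plug top 58 exp 56 centre [429. 311.] exp 431 312
side filt top 71 exp 70 centre [505. 295.] exp 505 294
side botL few
side botS top 90 exp 89 centre [ 509. -279.] exp 510 -278
side wide top 56 exp 54 centre [ 583. -293.] exp 585 -291
side slim top 77 exp 75 centre [ 682. -127.] exp 683 -127
side jar top 53 exp 50 centre [664.  -7.] exp 663 -6
side beaker top 62 exp 60 centre [663. 113.] exp 663 113
```

View pics/end_scene.png

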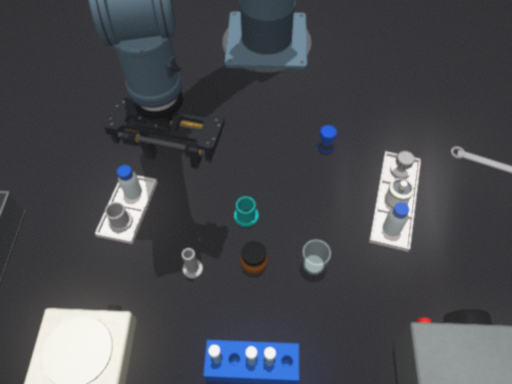

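View pics/end_side.png

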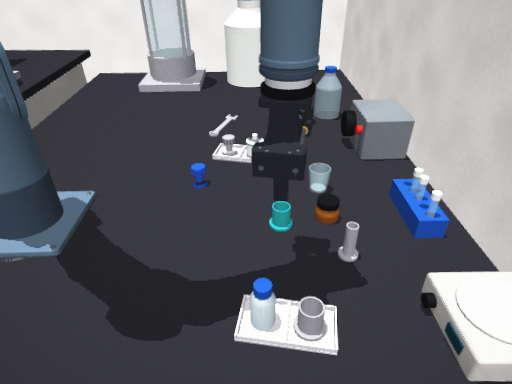

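All five parts stand upright in their compartments, within about 3 mm of the centres, and the bystanders have not moved. In the side view only the long-tray bottle is hidden by the arm. The gripper is clear at z 200, so I hand in.

```bash
python3 -c "
from station import arm
print(arm.finish_job())"
```

```text
the job is handed in; nothing more can be done
None
```

Both kits are made up and the job is handed in at about 33 s of the 120 s allowed; the hand-in reported no verdict.

- **Long tray:** the plug is in the end compartment nearer the robot, the vent filter in the middle and one bottle in the far end.
- **Short tray:** the other bottle is in the nearer compartment and the grey wide ferrule in the far one.

**Last checks:**
- **Positions:** every part measured within about 3 mm of its compartment centre, against the 20 mm allowed. All five looked upright.
- **Heights:** the part tops read 0–2 mm above what standing on the compartment floor would give, and the untouched jar and beaker read up to 3 mm high as well. So I take the parts to be on the floor.
- **Bystanders:** the slim ferrule, beaker and jar measured within about 1 mm of where they started. I did not touch the blue or turquoise look-alikes.
- **Not fully checked:** the arm hid the long-tray bottle from the side camera, so only the scene camera confirmed it. No other check failed or disagreed.

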